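Release the latched tool drawer of a glassworker's bench chest

ROBOT

A 6-joint arm with a two-finger parallel gripper is mounted at the origin on the work surface. World frame = base frame: x ahead of the robot, y to its left, z up, the work surface at z = 0. Lengths are in mm, angles in rad, forces in N, time in s.
With the tool pointing down it reaches from about 300 to 775 mm from the base axis. Payload 14.6 kg.
Tool frame: the origin (TCP) lies between the finger pads; the fingertips stand 19 mm ahead of it and the grasp point (between the pads) is the TCP (manip.tcp_to_tips is the distance from the TCP to the fingertips, in mm); x points along the fingers, z is the direction in which the jaws open and shut, and the axes are right-handed (so a half turn about x gives the same grasp; the last joint's range is limited). The gripper opens to 94 mm and grips with 3 to 60 N. Pads are 16 mm wide; open, the fingers measure 119 mm over their backs; the gripper's body (75 mm by 177 mm) begins 78 mm behind the grasp point.
Start: joints at [1.04, 0.3, 1.521, -0, 1.321, -0.067], TCP at [246.038, 491.889, 224.446] pointing down, gripper open.
Joint ranges: [-3.03, 3.03], [-0.79, 2.21], [0.23, 2.52], [-1.04, 4.18], [0, 3.07], [-2.55, 2.55]. Speed limits (rad/s): [2.22, 2.22, 2.57, 3.14, 3.14, 3.14].

INTERFACE

Orientations are given as [roll, pitch, yaw] about the fixed x, y, z axes, in that order (R = Rz(yaw) Ry(pitch) Rx(roll)).
In Python, from cell import manip gives the robot as it stands.
- The arm moves only by the tool jog_arm, never from a script. Its argument "moves" is a list that holds one entry, the list of rows, each a list of 6 numbers: the shift along the world's x, y, z in mm, then the turn, a rotation vector about the world's x, y, z in degrees. In form: [[[dx, dy, dz, wx, wy, wz], ...]]. A call has 1 to 5 rows; each row shifts and turns the pose as measured when the row begins; what a row does not reach is not made up. A row lasts 1/10 s, in which the tool goes at most 50 mm and 8.59 degrees, less where a joint would pass 70% of its speed; a pose out of reach is approached as far as the arm can. A call is refused whole if a number of a shift passes 50 or a number of a turn 8.59, either way. A call with a gripper value outside its range is refused whole. "gripper" is the opening, from -1 (shut) to 1 (fully open), set as the call begins (left out, the last holds). The fingers move at their own pace and stop on an object; "squeeze" is the grip in N (left out, the last holds). Time passes only in rows, so rows that do not move let the fingers close. It gives the time, the measured TCP pose, the force and the opening at its end, in the units of the state.
- manip.read_state(): the state, without advancing time (a new reading comes with each control period).
- manip.camera(name): name is "side" or "top"; returns (picture, depth): 480x640x3 uint8, blue, green, red; 480x640 float32, mm along the optical axis (not along the pixel's ray), 0 where there is no reading.
- manip.camera_params(name): a dict with "fx", "fy", "cx", "cy" (pixels), "rvec" (rotation vector, rad) and "tvec" (3), from world to camera coordinates, as OpenCV has them. Camera axes: x right, y down, z forward; pixel columns grow to the right and rows downward; lengths in mm; the calibration is good to about 2 mm. A picture is of the moment at which its call begins. camera_params takes no time and is no camera call.
- manip.sign_off(): hands the job in, once; it reports no verdict.
The state is a dict: "clock": time; "joints": joint angles; "qd": joint speeds; "effort": joint torques, N m; "eef_pos": TCP position; "eef_rot": TCP orientation; "wrist_force": force on the tool from outside, world axes, zero at the start; "moment": the same for the moment, N m; "finger_gap": finger opening in mm.
Only numpy, scipy, OpenCV 4.12 (cv2) and the standard library are available. Lean on these libraries where they do the work, as an engineer would, in place of code of your own. Each camera call takes 0.05 s, during which the arm holds its last target. There are 200 camera calls.

TASK

Take the orange-handled release key from its forked rack, push its thin rod straight down through the brass-ringed hole in the top of the blue chest until the hidden latch lets go and the red drawer springs out a little, then hang the key back upright in the fork of its rack and pull the drawer fully open. Leave the jar of rods, the pliers and the marker where they are.

Things in the scene. Friction and masses are not known exactly. Their poses are not given: they have to be found in the camera images.
- chest: Fixed blue steel bench chest, 220 wide (its y), 200 deep (its x), 110 high. Origin: middle of the bottom edge of its front face; x points into the chest (away from the side where the drawer comes out), z up. The red drawer front, 160 wide, 12 thick, flush with the chest's front and top faces when shut (its red top edge shows from above), spans y = -105 to +55; the rest of the front is a fixed blue strip with the latch behind it. Nothing to grip on the drawer while it is shut.
- chest_hole (a point): Centre of the round access hole, 14 mm in diameter and ringed in brass, at the level of the chest's top face (110 mm up): x = 40, y = 83 in the chest's frame. Axis vertical. 50 mm below the top face is the latch's spring pad, 40 x 36 mm and horizontal: pressing it 8 mm farther (rod 58 mm deep) frees the drawer; it stops at 16 mm (rod 66 mm deep). It takes 3 N at first, about 5 N to trip, 7 N at the stop, and springs back up.
- drawer (a joint): How far the red drawer is out, in m: 0 shut and latched, about 0.055 to 0.065 after the latch lets go and a spring has pushed it out, 0.14 at its stop (fully open). It slides towards the chest's -x, against about 1.2 N of friction, and stays where it is left.
- drawer_lip (a point): Middle of the top edge of the red drawer front (12 thick, 160 wide), 110 mm above the table, level with the chest's top; moves with the drawer. Behind the front the drawer is an open tray: side walls up to 62 mm above the table, contents below 30. Once sprung out, at least 43 mm are free between the chest and the inner face of the drawer front for a fingertip, down to 65 above the table.
- rack: Fixed dark steel stand: base plate 90 x 80 x 8, a post at its +x side (x = 32 to 42, 36 wide), and on it, 95 to 101 mm above the table, a level fork of two prongs that point to the rack's -x. Origin: on the table, straight below the middle of the fork's slot; z up.
- rack_slot (a point): Middle of the fork's slot, at the level of the prongs' top (101 mm above the table). The slot is 14 wide (rack's y) and runs from x = -28 (open end) to x = +16; each prong is 15 wide, the fork 44 over all.
- key: Release key, loose, 155 long, upright: steel rod 6 in diameter and 85 long at the bottom, brass collar 30 in diameter and 4 thick, round orange handle 18 in diameter and 66 long above it. 70 g, balanced near the collar. Origin: tip of the rod; z points up to the handle (handle from z = 89 to 155). At the start it hangs in the rack: rod through the slot, collar resting on the prongs, tip 16 above the table.
- key_collar (a point): Centre of the underside of the key's collar, on its axis, 85 above the tip; it rests at the level of the prongs' top when the key hangs in the rack.
- rod_jar: Bystander, loose: glass jar 68 in diameter, 100 high, with coloured glass rods sticking up to 195. Origin under its centre. Rack and jar stand to the left and right of the chest's front, sometimes swapped.
- pliers: Bystander, loose: red-handled pliers lying flat, 160 long, 65 wide, 16 high. Origin at the pivot, at table level; handles to its -x.
- marker: Bystander, loose: white marker pen with red cap, 143 long, 17 thick, lying along its x. Origin near its middle, at table level.
There are look-alikes about, which are no part of the job. Of the things like the key, leave any that is pink, purple or white; of the rest the smaller one is meant.

How it is judged:
By the outcome, as a careful person would: the job done as asked, in the order asked, and still so for the second after the job is handed in, with the robot touching nothing.
It also fails if it takes over 61 s, if anything falls off the work surface, if the arm or the gripper's body presses on something with over 40 N, if the wrist force passes 120 N, or if a joint passes its speed limit or range.

## Working session

There is one attempt and no reset: what is moved stays moved. The work goes in short steps, Python scripts to look and compute and a tool call to move; the robot and the scene stay as the last step left them, time stands still between calls to the robot, and variables do not carry over. Pictures are saved under pics/ and viewed, about 8 in all and at most 12, crops included, and the job is handed in when it is done.

Besides the shell and the picture viewer there is one more tool, called in YAML: its name, and indented under it one key for each argument. jog_arm: Moves the arm, as the interface text tells. Its arguments: {"type":"object","properties":{"moves":{"type":"array","items":{"type":"array","items":{"type":"array","items":{"type":"number"}}}},"gripper":{"type":"number"},"squeeze":{"type":"number"}},"required":["moves"]}

```bash
mkdir -p pics; ls; cat > h.py <<'E'
import numpy as np, cv2
from cell import manip
def snap(n,fn=None):
    im,d=manip.camera(n)
    if fn: cv2.imwrite('pics/'+fn+'.png',im); np.save('pics/'+fn+'.npy',d)
    return im,d
def cam(n):
    p=manip.camera_params(n); R=cv2.Rodrigues(np.array(p['rvec'],float))[0]; t=np.array(p['tvec'],float).ravel()
    return p,R,t
def ray(n,u,v):
    p,R,t=cam(n); d=R.T@np.array([(u-p['cx'])/p['fx'],(v-p['cy'])/p['fy'],1.]); return -R.T@t,d
def onz(n,u,v,z):
    c,d=ray(n,u,v); return c+d*(z-c[2])/d[2]
def pts(n,D):
    p,R,t=cam(n); v,u=np.mgrid[0:480,0:640]
    P=np.stack([(u-p['cx'])/p['fx']*D,(v-p['cy'])/p['fy']*D,D],-1)
    return (P-t)@R
def proj(n,X):
    p,R,t=cam(n); q=R@np.array(X,float)+t; return p['fx']*q[0]/q[2]+p['cx'],p['fy']*q[1]/q[2]+p['cy']
E
python3 - <<'E'
from h import *
for n in('top','side'):
    snap(n,n+'0'); p,R,t=cam(n); print(n,p['fx'],-R.T@t,R[2])
print(manip.read_state())
E
```

```text
pics
top 454.7723312803459 [ 347.95827779   10.68331064 1085.79660944] [ 0.16465242 -0.00534904 -0.98633715]
side 440.3409971294792 [ 332.26370016 -656.13362789  616.45815252] [ 0.22443771  0.76203358 -0.60739817]
{'clock': 0.1, 'joints': array([ 1.04039900e+00,  3.00396982e-01,  1.52154808e+00, -5.14071042e-06,
        1.32072622e+00, -6.66294524e-02]), 'qd': array([ 0.00085802, -0.00156053, -0.00156861, -0.00032575, -0.00113566,
        0.00016164]), 'effort': array([ 1.00490135e-03, -5.32636678e+01, -3.53284228e+01,  7.09594740e-02,
        2.34415079e-02, -1.11057741e-04]), 'eef_pos': array([245.92582641, 491.69325723, 223.94094487]), 'eef_rot': array([ 3.07957963,  1.56971769, -2.09657595]), 'wrist_force': array([0.55222324, 0.04634417, 0.46155984]), 'moment': array([-0.01461301, -0.01476416,  0.02584847]), 'finger_gap': 94.28460711107361}
```

View pics/top0.png

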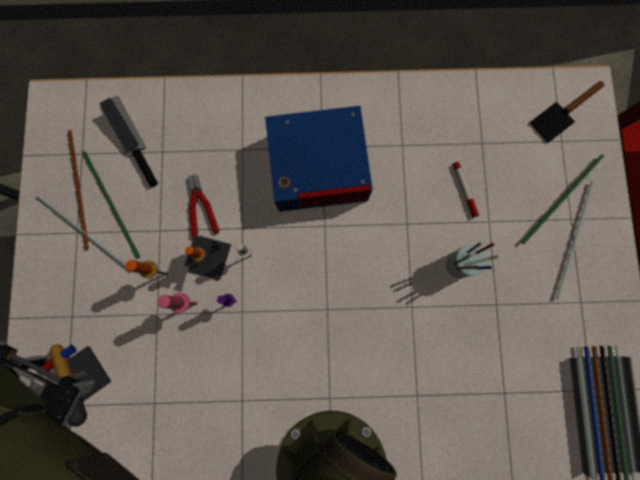

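View pics/side0.png

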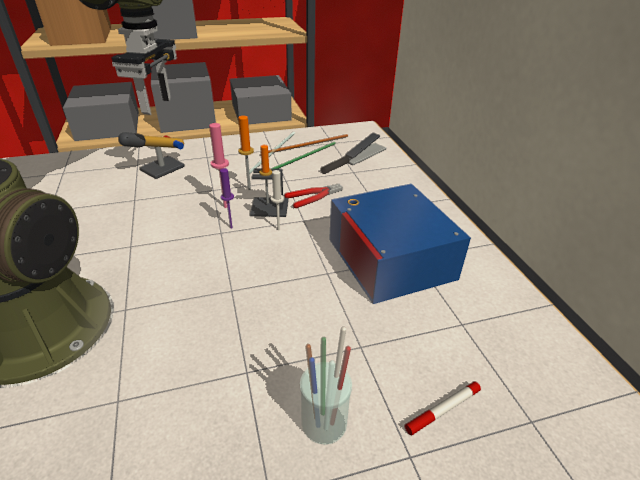

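Top view: the target orange key is in the rack at about (195,253), on a dark plate at (208,257). Look-alikes are large orange (140,267), pink (172,302), purple (227,300) and white (243,250). The chest hole is at (284,182), with the red lip from (300,192) to (371,187). The side view agrees: key at (265,160), hole at (353,202).

```bash
python3 - <<'E'
from h import *
t=cv2.imread('pics/top0.png'); s=cv2.imread('pics/side0.png')
a=cv2.resize(t[220:320,110:270],(800,500),interpolation=cv2.INTER_CUBIC); cv2.imwrite('pics/c1.png',a)
b=cv2.resize(s[100:240,190:350],(685,600),interpolation=cv2.INTER_CUBIC); cv2.imwrite('pics/c2.png',b)
for n,im in(('top',t),('side',s)):
    D=np.load(f'pics/{n}0.npy'); P=pts(n,D); hsv=cv2.cvtColor(im,cv2.COLOR_BGR2HSV)
    H,S,V=cv2.split(hsv)
    for name,m in(('orange',(H>8)&(H<18)&(S>170)&(V>120)),('pink',(H>160)&(H<178)&(S>60)&(S<190)&(V>150)),('purple',(H>125)&(H<155)&(S>100)),('brassring',(H>15)&(H<30)&(S>80)&(P[...,0]>400)&(abs(P[...,1])<250)),('red',((H<6)|(H>174))&(S>150)&(P[...,2]>95)&(P[...,2]<125)&(P[...,0]>350)),('blue',(H>100)&(H<120)&(S>120)&(P[...,2]>100)&(P[...,2]<120))):
        m=m&(D>0)&(P[...,0]>50)&(P[...,0]<900)
        k,l,st,c=cv2.connectedComponentsWithStats(m.astype(np.uint8))
        for i in range(1,k):
            if st[i,4]>12:
                q=P[l==i]; print(n,name,st[i],c[i].round(1),'med',np.median(q,0).round(),'min',q.min(0).round(),'max',q.max(0).round())
            if name in('blue','red') and st[i,4]>150:
                yy,xx=np.where(l==i); W=np.array([onz(n,x,y,110)[:2] for x,y in zip(xx,yy)],np.float32); r=cv2.minAreaRect(W); print('  rect',r, cv2.boxPoints(r).round().tolist())
    # dark rack pixels at fork height
    for lo,hi in((3,14),(90,106)):
        m=(V<75)&(P[...,2]>lo)&(P[...,2]<hi)&(P[...,0]>250)&(P[...,0]<520)&(P[...,1]>150)&(P[...,1]<400)
        q=P[m][:,:2].astype(np.float32); print(n,'dark',lo,len(q)); 
        if len(q)>5: print(cv2.minAreaRect(q),cv2.boxPoints(cv2.minAreaRect(q)).round().tolist())
E
```

```text
top orange [186 247   7   7  38] [189.1 249.9] med [477. 278. 171.] min [471. 272. 169.] max [483. 284. 174.]
top orange [126 260  11  10  79] [130.7 264.8] med [446. 382. 202.] min [438. 373. 199.] max [456. 391. 206.]
top purple [218 294  17  12 139] [226.3 299.6] med [377. 211. 118.] min [366. 203.  20.] max [390. 224. 159.]
top brassring [279 182  10   5  15] [283.3 184.7] med [625.  90. 110.] min [622.  80. 108.] max [632.  99. 113.]
top red [299 186  71  14 420] [334.1 191.9] med [607. -24. 109.] min [ 595. -100.   95.] max [620.  56. 115.]
  rect ((606.2308959960938, -22.07178497314453), (15.177884101867676, 156.1814727783203), 5.4744462966918945) [[591.0, 55.0], [606.0, -101.0], [621.0, -99.0], [606.0, 56.0]]
top blue [ 266  107  105   95 7401] [316.9 151. ] med [703.  14. 110.] min [ 590. -103.  100.] max [805. 127. 117.]Traceback (most recent call last):
  File "<stdin>", line 15, in <module>
  File "h.py", line 13, in onz
    c,d=ray(n,u,v); return c+d*(z-c[2])/d[2]
        ~~~^^^^^^^
  File "h.py", line 11, in ray
    p,R,t=cam(n); d=R.T@np.array([(u-p['cx'])/p['fx'],(v-p['cy'])/p['fy'],1.]); return -R.T@t,d
          ~~~^^^
  File "h.py", line 8, in cam
    p=manip.camera_params(n); R=cv2.Rodrigues(np.array(p['rvec'],float))[0]; t=np.array(p['tvec'],float).ravel()
ValueError: time passes only in moves, steps and waits
```

View pics/c1.png

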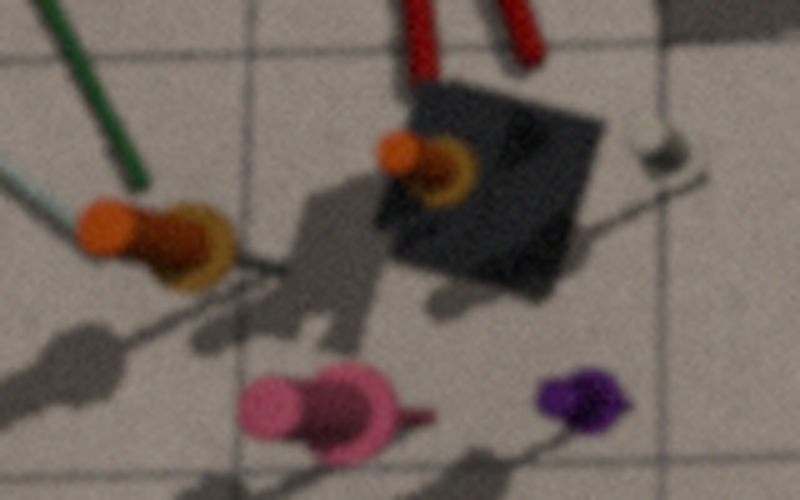

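View pics/c2.png

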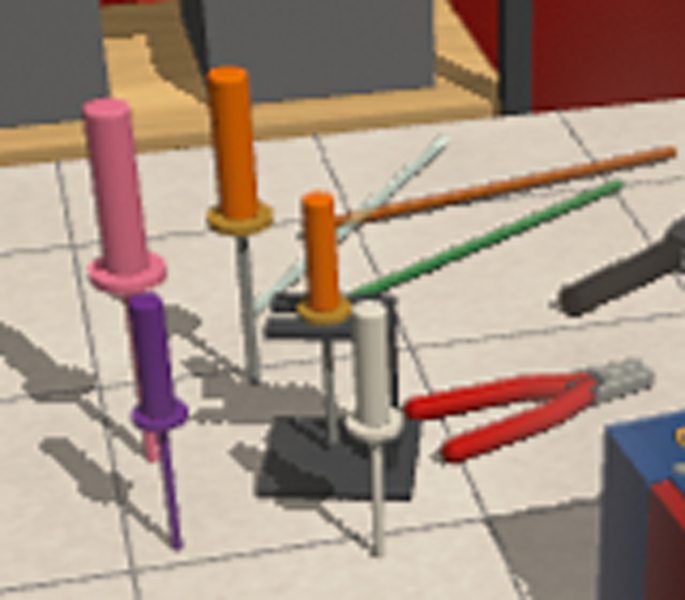

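Crops: the key collar is at about (440,172) in the top crop. The rack's plate corners are at about (415,85), (605,120), (545,300) and (390,255). In the side crop, the prongs point left (world -x) and the post is on the right. White, purple and pink keys are nearby, and big orange stands to the left.

```bash
cat >> h.py <<'E'
def onzv(n,uv,z):
    p,R,t=cam(n); uv=np.asarray(uv,float); d=np.stack([(uv[:,0]-p['cx'])/p['fx'],(uv[:,1]-p['cy'])/p['fy'],np.ones(len(uv))],-1)@R
    c=-R.T@t; return (c+d*((z-c[2])/d[:,2])[:,None])[:,:2]
E
python3 - <<'E'
from h import *
def rect(W,nm): r=cv2.minAreaRect(W.astype(np.float32)); print(' ',nm,np.round(r[0],1),np.round(r[1],1),round(r[2],2),cv2.boxPoints(r).round().tolist())
for n in('top','side'):
    im=cv2.imread(f'pics/{n}0.png'); D=np.load(f'pics/{n}0.npy'); P=pts(n,D); H,S,V=cv2.split(cv2.cvtColor(im,cv2.COLOR_BGR2HSV)); z=P[...,2]
    red=((H<6)|(H>174))&(S>150); blue=(H>100)&(H<120)&(S>120)
    box=(P[...,0]>540)&(P[...,0]<860)&(abs(P[...,1])<180)
    m=((red|blue)&box&(z>104)).astype(np.uint8); m=cv2.morphologyEx(m,cv2.MORPH_CLOSE,np.ones((9,9))); m=cv2.morphologyEx(m,cv2.MORPH_OPEN,np.ones((3,3)))
    v,u=np.where(m>0); print(n,len(u)); rect(onzv(n,np.c_[u,v],110),'chest top')
    m=(H>12)&(H<32)&(S>60)&box&(z>104)
    v,u=np.where(m); print('  ring',len(u),(u.min()+u.max())/2,(v.min()+v.max())/2,onzv(n,[[(u.min()+u.max())/2,(v.min()+v.max())/2]],110))
    reg=(P[...,0]>330)&(P[...,0]<600)&(P[...,1]>180)&(P[...,1]<400)
    for hz,lo,hi in((8,3,16),(101,93,107)):
        m=(V<80)&(S<90)&reg&(z>lo)&(z<hi); v,u=np.where(m); print('  dark',hz,len(u))
        if len(u)>5: rect(onzv(n,np.c_[u,v],hz),'dark')
    m=(H>5)&(H<35)&(S>150)&reg&(z>70); k,l,st,c=cv2.connectedComponentsWithStats(m.astype(np.uint8))
    for i in range(1,k):
        if st[i,4]>8:
            q=P[l==i]
            print('  orange',st[i]);
            for a in range(80,240,10):
                w=q[(q[:,2]>=a)&(q[:,2]<a+10)]
                if len(w): print('     ',a,len(w),w.mean(0).round(1),((w.min(0)+w.max(0))/2).round(1))
E
```

```text
top 7999
  chest top [697.5  12.5] [197.9 216. ] 5.42 [[589.0, 111.0], [609.0, -104.0], [806.0, -86.0], [786.0, 129.0]]
  ring 52 284.0 182.0 [[632.08777271  88.35746008]]
  dark 8 795
  dark [471.3 294. ] [187.8 290.5] 80.08 [[312.0, 227.0], [598.0, 176.0], [631.0, 361.0], [344.0, 412.0]]
  dark 101 384
  dark [470.5 243.9] [116.8  70. ] 72.67 [[420.0, 199.0], [487.0, 178.0], [521.0, 289.0], [455.0, 310.0]]
  orange [186 246  19  15 206]
      90 7 [478.6 281.4  98.9] [480.3 284.4  98.9]
      100 81 [475.5 275.4 104.3] [478.3 279.6 105. ]
      110 12 [475.6 273.  114.4] [477.3 274.  115.1]
      120 11 [475.8 273.  125.4] [476.6 275.1 125.3]
      130 10 [476.1 273.6 134.6] [477.  275.8 135.2]
      140 15 [474.7 273.7 144.8] [477.1 275.1 144.7]
      150 14 [475.5 273.3 155.9] [477.7 275.  154.9]
      160 27 [476.  275.7 168.1] [477.6 277.4 165.2]
      170 29 [478.1 278.5 171.9] [477.  278.1 172.7]
  orange [125 260  32  18 359]
      110 106 [444.2 375.  116.2] [446.3 379.1 115.7]
      120 17 [445.9 373.8 125.5] [446.2 374.5 125.2]
      130 22 [445.1 374.7 135.2] [446.3 376.
[... 1108 characters left out ...]
 374.  165.9] [443.7 375.3 165.1]
      170 34 [443.7 374.4 175.3] [444.6 374.5 175.3]
      180 37 [443.1 373.5 185. ] [443.1 374.6 185. ]
      190 41 [443.4 374.  195.2] [443.9 373.5 195. ]
      200 30 [444.  378.9 202.1] [444.3 377.6 202.4]
  orange [259 145  13  31 233]
      100 61 [474.5 272.  104.9] [474.8 275.3 104.8]
      110 23 [475.1 272.4 115.1] [475.1 272.2 114.9]
      120 25 [475.5 271.9 124.7] [475.7 273.1 124.7]
      130 29 [475.6 271.9 134.6] [476.2 272.8 134.8]
      140 23 [474.7 271.8 145.2] [474.6 271.  144.9]
      150 32 [474.5 271.4 155.6] [474.7 270.5 155. ]
      160 29 [475.3 272.8 166.3] [475.8 274.7 165.5]
      170 11 [476.6 277.  170.4] [476.3 276.8 170.7]
```

```bash
python3 - <<'E'
from h import *
from scipy.spatial.transform import Rotation as Ro
s=manip.read_state(); M=Ro.from_euler('xyz',s['eef_rot']).as_matrix(); print('tool x',M[:,0].round(3),'jaw',M[:,2].round(3),'jaw yaw',np.degrees(np.arctan2(M[1,2],M[0,2])))
n='top'; im=cv2.imread('pics/top0.png'); D=np.load('pics/top0.npy'); P=pts(n,D); z=P[...,2]; V=im.max(2)
uv=np.array([[193,237],[231,244],[219,280],[188,271]]); print('plate pix->',onzv(n,uv,8).round())
m=((V<70)&(z>4)&(z<16)).astype(np.uint8)
k,l,st,c=cv2.connectedComponentsWithStats(m,connectivity=4)
for i in range(1,k):
    if st[i,4]>200 and 180<c[i][0]<240 and 220<c[i][1]<300:
        v,u=np.where(l==i); r=cv2.minAreaRect(onzv(n,np.c_[u,v],8).astype(np.float32)); print(st[i],r,cv2.boxPoints(r).round().tolist())
for n in('top','side'):
    im=cv2.imread(f'pics/{n}0.png'); P=pts(n,np.load(f'pics/{n}0.npy')); z=P[...,2]
    R_=(P[...,0]>300)&(P[...,0]<560)&(P[...,1]>150)&(P[...,1]<420)&(z>40)
    k,l,st,c=cv2.connectedComponentsWithStats(R_.astype(np.uint8),connectivity=4)
    for i in range(1,k):
        if st[i,4]>25: q=P[l==i]; h=q[q[:,2]>q[:,2].max()-12]; print(n,c[i].round(),st[i,4],'top',h.mean(0).round(),'minmax',q.min(0).round(),q.max(0).round())
    q=P[R_&(z>92)&(z<104)&(im.max(2)<90)]; print('fork pts',len(q)); 
    q=q[(abs(q[:,0]-477)<60)&(abs(q[:,1]-278)<60)]; print(q[::max(1,len(q)//45)].round().astype(int).tolist())
E
```

```text
tool x [-0.001 -0.001 -1.   ] jaw [ 0.447  0.894 -0.001] jaw yaw 63.42813337787184
plate pix-> [[531. 317.]
 [512. 225.]
 [427. 253.]
 [450. 327.]]
[188 241  42  39 692] ((480.8638000488281, 278.2510070800781), (79.80988311767578, 87.6591567993164), 73.25383758544922) [[427.0, 253.0], [511.0, 227.0], [534.0, 304.0], [450.0, 329.0]]
top [198. 251.] 666 top [478. 278. 170.] minmax [443. 249.  40.] [520. 309. 175.]
top [243. 249.] 177 top [485. 180. 154.] minmax [472. 167.  85.] [499. 196. 158.]
top [142. 268.] 444 top [447. 381. 202.] minmax [429. 363.  41.] [466. 401. 206.]
top [174. 302.] 493 top [375. 310. 219.] minmax [354. 290.  44.] [395. 328. 223.]
top [226. 299.] 185 top [377. 217. 154.] minmax [364. 203.  84.] [392. 228. 159.]
fork pts 460
[[520, 290, 102], [518, 278, 99], [516, 274, 97], [513, 275, 101], [511, 288, 101], [510, 266, 102], [509, 288, 99], [508, 269, 100], [507, 292, 101], [506, 273, 100], [506, 253, 99], [504, 279, 101], [504, 260, 99], [503, 286, 98], [502, 266, 100], [500, 292, 103], [500, 273, 101], [499, 253, 99], [497, 279, 102], [496, 254, 104], [495, 279
[... 984 characters left out ...]
97], [514, 277, 100], [453, 296, 96], [458, 293, 96], [513, 273, 100], [460, 277, 99], [511, 262, 100], [447, 270, 102], [452, 273, 100], [456, 268, 102], [461, 269, 100], [484, 262, 101], [511, 265, 96], [444, 268, 101], [450, 272, 98], [454, 267, 100], [458, 265, 100], [462, 262, 101], [469, 262, 101], [474, 262, 100], [479, 259, 101], [483, 259, 100], [510, 261, 96], [444, 264, 100], [448, 263, 100], [453, 264, 99], [457, 261, 100], [462, 260, 100], [467, 261, 99], [471, 258, 100], [476, 256, 101], [480, 255, 100], [485, 254, 100], [444, 268, 96], [448, 267, 96], [453, 263, 97], [457, 262, 97], [462, 259, 98], [467, 261, 97], [471, 260, 96], [475, 254, 99], [480, 256, 97], [485, 256, 96]]
```

jog_arm:
  moves:
    - [[0,0,45,0,0,0],[15,-10,35,0,0,8],[34,-32,0,0,0,8],[34,-32,0,0,0,8],[34,-32,0,0,0,8]]
  gripper: 0.1
  squeeze: 45

```text
clock: 0.6
eef_pos: [357.6, 388.9, 304.7]
eef_rot: [-2.912, 1.564, -1.243]
wrist_force: [0.1, 1.0, -0.2]
finger_gap: 57.1
```

jog_arm:
  moves:
    - [[34,-32,0,0,0,0],[34,-32,0,0,0,0],[0,0,0,0,0,0]]

```text
clock: 0.9
eef_pos: [430.2, 318.8, 304.0]
eef_rot: [-3.06, 1.563, -1.389]
wrist_force: [-0.6, 1.1, 0.1]
finger_gap: 51.6
```

jog_arm:
  moves:
    - [[30,-28,0,0,0,0],[17,-13,-20,0,0,0],[0,0,-40,0,0,0],[0,0,0,0,0,0]]

```text
clock: 1.3
eef_pos: [478.5, 276.0, 242.0]
eef_rot: [3.117, 1.564, -1.498]
wrist_force: [-0.3, -0.7, 0.1]
finger_gap: 51.6
```

```bash
python3 - <<'E'
from h import *
s=manip.read_state(); print(s['eef_pos'])
im,D=snap('side','side1'); im2,_=snap('top','top1')
a=cv2.resize(im[20:220,170:370],(600,600),interpolation=cv2.INTER_CUBIC)
cv2.imwrite('pics/s1.png',a)
E
```

```text
[478.54465383 275.95955544 241.96996384]
```

View pics/s1.png

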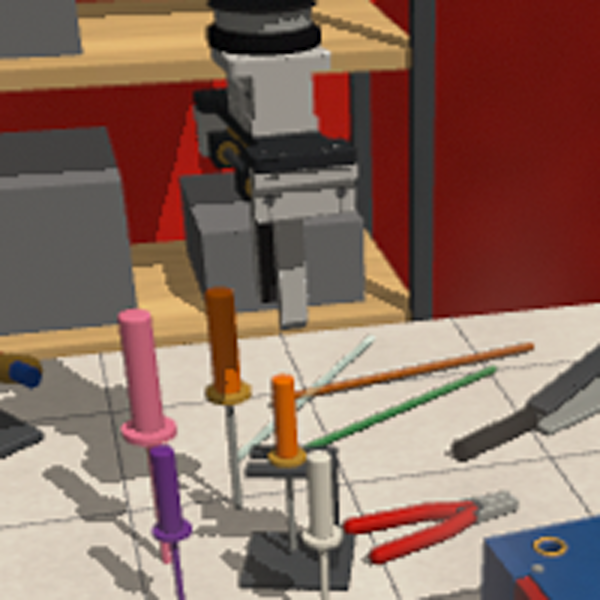

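The gripper, at crop (290,320), stands straight above the orange key at (285,380), and the path is clear. Descending to grasp.

jog_arm:
  moves:
    - [[-1.5,2,-40,0,0,0],[0,0,-40,0,0,0],[0,0,-14,0,0,0],[0,0,0,0,0,0]]

```text
clock: 1.8
eef_pos: [479.8, 283.4, 160.6]
eef_rot: [-1.534, 1.551, 0.139]
wrist_force: [-0.1, 0.0, 0.5]
finger_gap: 51.6
```

jog_arm:
  moves:
    - [[0,0,0,0,0,0],[0,0,0,0,0,0],[0,0,0,0,0,0],[0,0,0,0,0,0],[0,0,0,0,0,0]]
  gripper: -1
  squeeze: 45

```text
clock: 2.3
eef_pos: [481.5, 285.1, 167.8]
eef_rot: [-1.464, 1.543, 0.211]
wrist_force: [-0.2, -8.6, -2.1]
finger_gap: 16.7
```

```bash
python3 - <<'E'
from h import *
from scipy.spatial.transform import Rotation as Ro
s=manip.read_state(); M=Ro.from_euler('xyz',s['eef_rot']).as_matrix()
print(s['joints'].round(3),s['qd'].round(3),s['eef_pos'].round(1),M[:,0].round(3),M[:,2].round(3),s['wrist_force'].round(1),s['moment'].round(2),s['effort'].round(1),s['finger_gap'])
im,D=snap('side','side2'); im2,_=snap('top','top2')
a=cv2.resize(im[40:240,190:340],(450,600),interpolation=cv2.INTER_CUBIC); b=cv2.resize(im2[200:330,150:260],(340,400),interpolation=cv2.INTER_CUBIC)
o=np.zeros((600,795,3),np.uint8); o[:,:450]=a; o[:400,455:]=b; cv2.imwrite('pics/s2.png',o)
E
```

```text
[ 0.472  0.358  1.58  -0.008  1.176 -1.199] [-0.006 -0.002  0.004 -0.024  0.018 -0.002] [481.5 285.1 167.8] [ 0.028  0.006 -1.   ] [-0.104  0.995  0.003] [-0.2 -8.6 -2.1] [-1.84  0.07  0.01] [  4.2 -56.9 -36.6   2.4  -1.3   0.1] 16.70347859069077
```

View pics/s2.png

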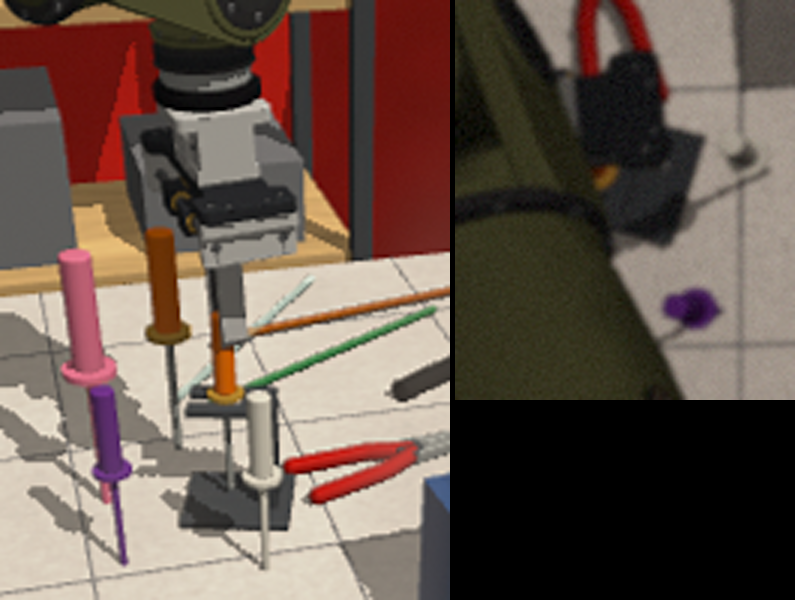

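The fingers closed with the TCP about 5 mm off in x and y and the gap at 16.7, so the grip is off-centre. I'll reopen, re-centre and descend in a settled way.

jog_arm:
  moves:
    - [[0,0,0,0,0,0],[0,0,0,0,0,0],[0,0,0,0,0,0],[0,0,0,0,0,0]]
  gripper: 0

```text
clock: 2.8
eef_pos: [481.7, 284.8, 168.2]
eef_rot: [-1.465, 1.542, 0.209]
wrist_force: [-0.6, -0.1, -0.1]
finger_gap: 44.9
```

```bash
cat >> h.py <<'E'
def st():
    from scipy.spatial.transform import Rotation as Ro
    s=manip.read_state(); M=Ro.from_euler('xyz',s['eef_rot']).as_matrix(); x=M[:,0]
    print('t',round(s['clock'],2),'pos',s['eef_pos'].round(1),'fixrot deg',np.degrees([-x[1],x[0]]).round(2),'jawyaw',round(np.degrees(np.arctan2(M[1,2],M[0,2])),1),'F',s['wrist_force'].round(1),'gap',round(s['finger_gap'],1),'qd',abs(s['qd']).max().round(3))
E
python3 - <<'E'
from h import *
st()
im,D=snap('side','side3'); H,S,V=cv2.split(cv2.cvtColor(im,cv2.COLOR_BGR2HSV)); P=pts('side',D)
m=(H>5)&(H<35)&(S>150)&(P[...,2]>95)&(abs(P[...,0]-477)<40)&(abs(P[...,1]-278)<40)
for v in range(140,190):
    u=np.where(m[v])[0]
    if len(u)>2: print(v,u.min(),u.max(),P[v,u].mean(0).round(1))
E
```

```text
t 2.8 pos [481.7 284.8 168.2] fixrot deg [-0.34  1.59] jawyaw 95.9 F [-0.6 -0.1 -0.1] gap 44.9 qd 0.002
144 261 263 [473.6 287.2 170.6]
145 260 263 [471.6 282.6 170.5]
146 260 264 [471.3 274.1 171.9]
147 260 264 [471.5 276.2 168.4]
148 260 264 [471.3 276.3 165.9]
149 261 264 [472.3 276.1 163.3]
150 261 263 [471.1 277.1 160.5]
151 261 264 [472.  276.4 158.2]
152 261 264 [472.  277.  155.4]
153 261 264 [471.7 276.  153.4]
154 261 264 [471.5 276.1 150.8]
155 261 264 [471.5 276.9 147.8]
156 261 264 [471.2 276.2 145.6]
157 261 264 [471.3 277.6 142.4]
158 261 267 [474.  278.  139.3]
159 261 267 [474.3 276.4 137.4]
160 262 267 [475.3 275.8 135. ]
161 262 267 [475.5 278.3 131.2]
162 261 267 [473.9 276.3 129.7]
163 262 267 [474.9 276.2 127. ]
164 262 267 [474.7 275.9 124.6]
165 262 267 [474.7 276.8 121.5]
166 262 267 [474.5 276.4 119.1]
167 262 267 [474.2 275.9 116.7]
168 262 268 [475.5 277.1 113.3]
169 261 270 [476.9 279.6 109.1]
170 259 270 [474.4 280.2 106.5]
171 259 270 [473.9 278.1 104.9]
172 259 270 [473.  273.1 105. ]
173 260 269 [472.7 271.6 103.1]
174 263 266 [471.8 267.2 102.9]
```

jog_arm:
  moves:
    - [[-5.5,-3,-10,-0.3,1.6,0],[0,0,-8,0,0,0],[0,0,0,0,0,0]]

```text
clock: 3.15
eef_pos: [475.4, 281.5, 148.2]
eef_rot: [1.468, 1.567, -3.141]
wrist_force: [0.2, -0.5, -0.4]
finger_gap: 47.0
```

```bash
python3 -c "
from h import *
st()"
```

```text
t 3.15 pos [475.4 281.5 148.2] fixrot deg [ 0.   -0.19] jawyaw 95.9 F [ 0.2 -0.5 -0.4] gap 47.0 qd 0.017
```

jog_arm:
  moves:
    - [[0,0,0,0,0,0],[0,0,0,0,0,0],[0,0,0,0,0,0],[0,0,0,0,0,0],[0,0,0,0,0,0]]
  gripper: -1
  squeeze: 30

```text
clock: 3.65
eef_pos: [475.5, 281.6, 148.2]
eef_rot: [1.453, 1.567, 3.127]
wrist_force: [-0.4, -0.5, -1.8]
finger_gap: 17.4
```

```bash
python3 -c "
from h import *
st()"
```

```text
t 3.65 pos [475.5 281.6 148.2] fixrot deg [-0.   -0.19] jawyaw 95.9 F [-0.4 -0.5 -1.8] gap 17.4 qd 0.002
```

jog_arm:
  moves:
    - [[0,0,10,0,0,0],[0,0,30,0,0,0],[0,0,40,0,0,0],[0,0,40,0,0,0],[0,0,20,0,0,0]]
  squeeze: 50

```text
clock: 4.15
eef_pos: [473.4, 280.5, 293.2]
eef_rot: [1.754, 1.563, -2.855]
wrist_force: [-0.6, 0.3, -0.2]
finger_gap: 17.5
```

```bash
python3 - <<'E'
from h import *
st()
im,D=snap('side','side4'); im2,_=snap('top','top4')
a=cv2.resize(im[0:240,180:380],(500,600),interpolation=cv2.INTER_CUBIC); cv2.imwrite('pics/s4.png',a)
E
```

```text
t 4.15 pos [473.4 280.5 293.2] fixrot deg [ 0.13 -0.45] jawyaw 95.9 F [-0.6  0.3 -0.2] gap 17.5 qd 0.432
```

View pics/s4.png

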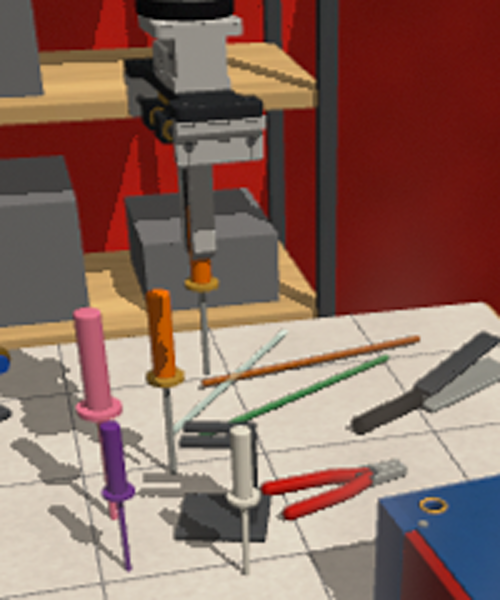

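The key is lifted and hangs upright in the grip (collar at crop (203,283), tip at (207,375)). Now over to the hole.

jog_arm:
  moves:
    - [[0,0,0,0,0,0],[31,-38,0,0,0,0],[31,-38,0,0,0,0],[31,-38,0,0,0,0],[31,-38,0,0,0,0]]

```text
clock: 4.75
eef_pos: [596.9, 128.0, 288.3]
eef_rot: [1.633, 1.558, -2.966]
wrist_force: [0.6, 0.5, 0.1]
finger_gap: 17.2
```

jog_arm:
  moves:
    - [[20,-25,0,0,0,0],[0,0,0,0,0,0],[0,0,0,0,0,0]]

```text
clock: 5.05
eef_pos: [619.1, 96.4, 282.3]
eef_rot: [1.634, 1.55, -2.972]
wrist_force: [-1.0, -0.8, -0.2]
finger_gap: 17.4
```

```bash
python3 -c "
from h import *
st()"
```

```text
t 5.05 pos [619.1  96.4 282.3] fixrot deg [ 0.2  -1.19] jawyaw 96.1 F [-1.  -0.8 -0.2] gap 17.4 qd 0.026
```

jog_arm:
  moves:
    - [[11.5,-8,-10,0.2,-1.2,0],[0,0,-7,0,0,0],[0,0,0,0,0,0]]

```text
clock: 5.35
eef_pos: [629.0, 90.5, 262.9]
eef_rot: [1.453, 1.568, 3.132]
wrist_force: [-0.2, 0.4, -0.5]
finger_gap: 17.1
```

```bash
python3 - <<'E'
from h import *
st()
im,D=snap('side','side5'); im2,_=snap('top','top5')
o=np.zeros((600,800,3),np.uint8)
o[:,:400]=cv2.resize(im[110:230,310:390],(400,600),interpolation=cv2.INTER_CUBIC)
o[:500,400:]=cv2.resize(im2[140:240,240:320],(400,500),interpolation=cv2.INTER_CUBIC)
cv2.imwrite('pics/s5.png',o)
for z in(110,133,220): print(z,proj('side',(630.5,88.5,z)),proj('top',(630.5,88.5,z)))
E
```

```text
t 5.35 pos [629.   90.5 262.9] fixrot deg [-0.   -0.17] jawyaw 96.2 F [-0.2  0.4 -0.5] gap 17.1 qd 0.006
110 (np.float64(352.8197315403288), np.float64(201.7179301455142)) (np.float64(283.9454964936088), np.float64(182.69389566971157))
133 (np.float64(353.52022688305294), np.float64(192.47753093458812)) (np.float64(283.0574816719228), np.float64(179.74557850351317))
220 (np.float64(356.37221265387456), np.float64(154.85631426270444)) (np.float64(279.29356485542553), np.float64(167.24891708388398))
```

View pics/s5.png

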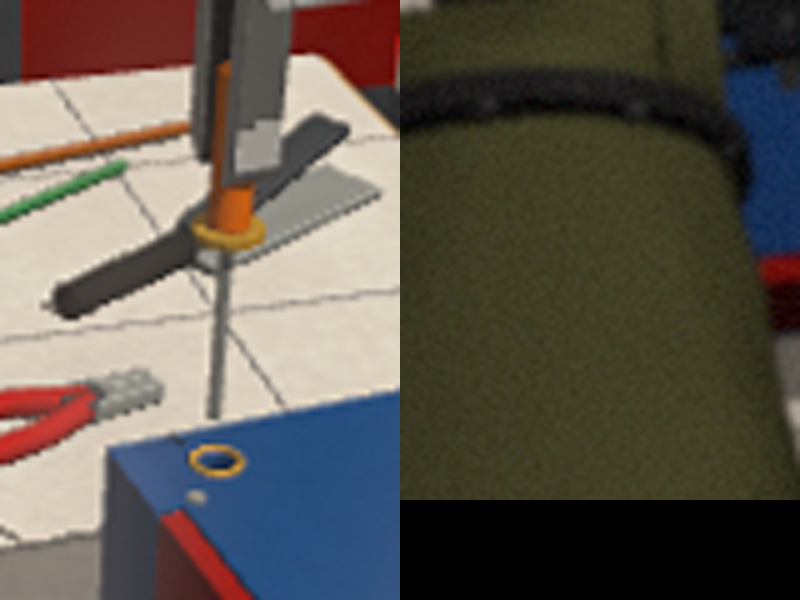

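Side crop: tip at (213,418), i.e. full (352.6,193.6). Ring centre at (217,461), i.e. full (353.4,202.2). Collar at (229,232). The top view is blocked by the arm. I'll compute the tip and hole from the same camera.

```bash
python3 - <<'E'
from h import *
im=cv2.imread('pics/side5.png'); D=np.load('pics/side5.npy'); P=pts('side',D)
print('hole',onz('side',353.2,202.1,110)); print('tip',onz('side',352.6,193.2,130.7))
for v in range(152,198,2):
    row=[(u,P[v,u].round().astype(int).tolist(),im[v,u].tolist()) for u in range(347,362) if 40<P[v,u,1]<140 and 600<P[v,u,0]<665 and P[v,u,2]>115]
    if row: print(v,row[0][0],row[-1][0],np.mean([r[1] for r in row],0).round(1))
H,S,V=cv2.split(cv2.cvtColor(im,cv2.COLOR_BGR2HSV))
m=(H>12)&(H<32)&(S>60)&(abs(P[...,2]-110)<10)&(P[...,0]>600)&(P[...,0]<660); v,u=np.where(m); k=(v>195)&(v<212); print('ring',u[k].min(),u[k].max(),v[k].min(),v[k].max(),u[k].mean(),v[k].mean())
E
```

```text
hole [630.78099956  86.86328785 110.        ]
tip [629.04841893  89.76432707 130.7       ]
152 350 359 [625.4  87.  227.5]
154 348 361 [626.4  88.2 222.4]
156 348 361 [625.4  85.1 219.8]
158 349 361 [624.8  80.4 217.7]
160 354 356 [628.3  88.  209.3]
162 354 355 [628.  89. 204.]
164 353 355 [627.7  89.7 199.3]
166 353 355 [628.   90.  194.7]
168 353 355 [627.7  89.  190.7]
170 353 355 [628.7  90.3 185.7]
172 353 355 [628.7  89.7 181.3]
174 353 355 [629.   90.3 176.3]
176 352 354 [627.7  90.3 172. ]
178 352 354 [627.3  89.3 167.7]
180 352 354 [627.7  88.7 163.3]
182 352 354 [627.7  89.  158.3]
184 352 354 [628.   88.7 153.7]
186 352 354 [628.3  89.  148.7]
188 352 353 [628.  89. 144.]
190 351 353 [627.3  90.  138.7]
192 351 353 [627.7  90.  133.7]
ring 348 358 199 205 352.8235294117647 201.76470588235293
```

jog_arm:
  moves:
    - [[2,-2.2,0,0,-0.2,0],[0,0,-8,0,0,0],[0,0,0,0,0,0]]

```text
clock: 5.75
eef_pos: [631.1, 89.4, 256.7]
eef_rot: [-1.598, 1.567, 0.083]
wrist_force: [0.1, -0.3, -0.8]
finger_gap: 17.1
```

```bash
python3 - <<'E'
from h import *
st()
im,D=snap('side','side6'); P=pts('side',D)
o=cv2.resize(im[140:215,325:385],(600,750),interpolation=cv2.INTER_CUBIC)[150:]
cv2.imwrite('pics/s6.png',o)
for v in range(170,206):
    print(v,' '.join('%3d'%im[v,u].max()+'/%3d'%(int(im[v,u,0])-int(im[v,u,2])) for u in range(346,361))) if v>188 else 0
E
```

```text
t 5.75 pos [631.1  89.4 256.7] fixrot deg [-0.02  0.21] jawyaw 96.3 F [ 0.1 -0.3 -0.8] gap 17.1 qd 0.027
189 219/-30 219/-29 218/-30 216/-29 216/-30 217/-30 226/-31 121/-16  93/ -6 133/-11 213/-29 222/-29 220/-28 220/-27 220/-28
190 219/-29 219/-29 218/-29 217/-29 217/-30 218/-29 227/-31 123/-15  96/ -7 137/-13 211/-28 222/-29 220/-28 221/-27 221/-28
191 219/-30 220/-29 219/-29 220/-29 219/-28 222/-29 196/-25 106/-13  99/ -7 138/-13 213/-28 223/-29 221/-29 220/-28 221/-31
192 217/-29 219/-30 220/-28 220/-28 221/-27 225/-28 192/-26 104/-12 100/ -6 137/-12 213/-29 225/-31 223/-30 225/-32 227/-33
193 219/-29 216/-28 216/-29 218/-29 221/-31 225/-29 194/-26 108/-13 104/ -8 159/-19 221/-33 232/-36 203/-19 170/  4 168/  8
194 221/-30 218/-30 217/-31 220/-33 225/-33 230/-34 199/-30 114/-15 110/-11 136/ -3 152/ 16 144/ 22 136/ 36 130/ 55 131/ 60
195 224/-32 227/-33 200/-18 168/  3 166/  7 159/ 17 129/ 21  87/ -2 116/-15 116/ 16 125/ 62 123/ 82 122/ 83 122/ 83 123/ 81
196 155/ 15 147/ 22 138/ 34 132/ 52 132/ 56 131/ 69 123/ 75  96/ 19 112/ 18 119/ 44 122/ 73 122/ 79 123/ 81 123/ 79 124/ 81
197
[... 429 characters left out ...]
36/ 17 123/ 17 107/-12 105/-43 128/-69 141/-60 119/ 43 125/ 85 124/ 82
201 128/ 71  82/ 15 198/-139 148/-51 117/ 42 116/ 71 114/ 72 101/ 63  90/ 53  83/ 37  73/-14 129/-86 118/-26 120/ 58 124/ 84
202 128/ 71  87/ 24 173/-117 122/-38 107/ 51 106/ 65  94/ 53  83/ 44  76/ 41  67/ 39  71/ 45 130/-83 159/-91 117/ 32 125/ 86
203 127/ 68 121/ 66 104/-30 157/-101 146/-73  83/ -8  66/ 24  67/ 38  66/ 42  51/  9 135/-78 209/-156 140/-49 121/ 61 125/ 85
204 125/ 67 128/ 71 120/ 62 100/  5 117/-47 169/-114 182/-131 210/-152 214/-155 206/-154 170/-108 143/-71 113/ 36 124/ 85 123/ 84
205 125/ 67 125/ 67 126/ 71 123/ 70 118/ 54 116/ 18 108/ -9 126/-31 127/-32 118/ -6 118/ 27 118/ 57 123/ 80 124/ 82 123/ 80
```

View pics/s6.png

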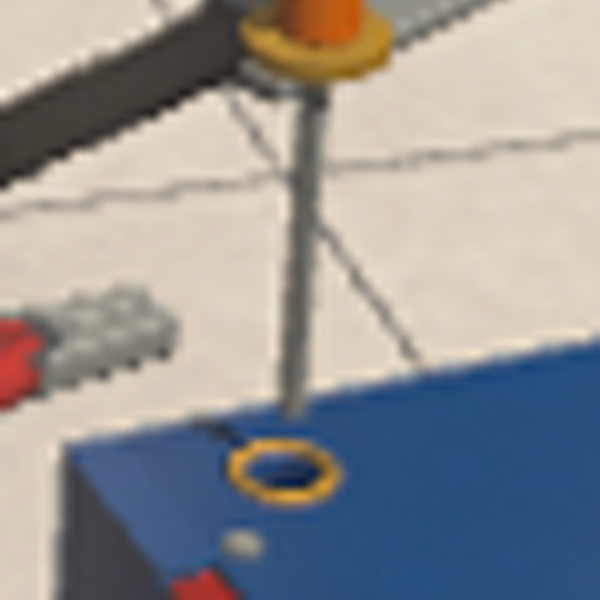

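Tip at full px (353.6,196) and ring centre (353,202). With the tip about 14 mm above the surface, the tip falls on the ring centre within about 1 mm. Descending gently.

jog_arm:
  moves:
    - [[-0.3,-0.7,-5,0,0.2,0],[0,0,-7,0,0,0],[0,0,-7,0,0,0],[0,0,0,0,0,0]]

```text
clock: 6.2
eef_pos: [630.8, 88.6, 236.8]
eef_rot: [-1.279, 1.57, 0.402]
wrist_force: [-0.5, 0.1, -1.4]
finger_gap: 17.4
```

```bash
python3 -c "
from h import *
st()"
```

```text
t 6.2 pos [630.8  88.6 236.8] fixrot deg [-0.02  0.05] jawyaw 96.3 F [-0.5  0.1 -1.4] gap 17.4 qd 0.009
```

jog_arm:
  moves:
    - [[0,0,-10,0,0,0],[0,0,-14,0,0,0],[0,0,-14,0,0,0],[0,0,0,0,0,0]]

```text
clock: 6.6
eef_pos: [630.4, 88.6, 194.6]
eef_rot: [0.861, 1.57, 2.542]
wrist_force: [-0.2, 0.3, -1.1]
finger_gap: 17.1
```

```bash
python3 -c "
from h import *
st()"
```

```text
t 6.6 pos [630.4  88.6 194.6] fixrot deg [-0.01 -0.02] jawyaw 96.3 F [-0.2  0.3 -1.1] gap 17.1 qd 0.021
```

Now press: contact is expected at about z 192 and the trip at about 184.

jog_arm:
  moves:
    - [[0,0,-6,0,0,0],[0,0,-5,0,0,0],[0,0,-3,0,0,0],[0,0,0,0,0,0]]

```text
clock: 7.0
eef_pos: [631.2, 88.7, 181.3]
eef_rot: [-1.483, 1.568, 0.198]
wrist_force: [-1.0, 0.3, 4.8]
finger_gap: 17.4
```

```bash
python3 - <<'E'
from h import *
st()
for n in('side','top'):
    im,D=snap(n,n+'7'); P=pts(n,D); H,S,V=cv2.split(cv2.cvtColor(im,cv2.COLOR_BGR2HSV))
    m=((H<6)|(H>174))&(S>150)&(P[...,2]>104)&(P[...,2]<116)&(P[...,0]>400)&(P[...,1]<65)&(P[...,1]>-110)
    v,u=np.where(m); print(n,len(u),np.round(cv2.minAreaRect(onzv(n,np.c_[u,v],110).astype(np.float32))[0]) if len(u)>5 else '')
E
```

```text
t 7.0 pos [631.2  88.7 181.3] fixrot deg [-0.03  0.16] jawyaw 96.3 F [-1.   0.3  4.8] gap 17.4 qd 0.009
side 297 [574. -30.]
top 280 [569. -42.]
```

The pad is pressed with about 6 N and the drawer has started to spring out. I'll press slightly more and check.

jog_arm:
  moves:
    - [[0,0,-2,0,0,0],[0,0,0,0,0,0],[0,0,0,0,0,0],[0,0,0,0,0,0]]

```text
clock: 7.5
eef_pos: [631.3, 88.7, 180.4]
eef_rot: [-1.52, 1.567, 0.161]
wrist_force: [-1.7, -0.4, 3.7]
finger_gap: 17.7
```

```bash
cat >> h.py <<'E'
def lip(tag):
    for n in('side','top'):
        im,D=snap(n,n+tag); P=pts(n,D); H,S,V=cv2.split(cv2.cvtColor(im,cv2.COLOR_BGR2HSV))
        m=((H<6)|(H>174))&(S>150)&(P[...,2]>105)&(P[...,2]<116)&(P[...,0]>400)&(P[...,1]<75)&(P[...,1]>-120)
        v,u=np.where(m); r=cv2.minAreaRect(onzv(n,np.c_[u,v],110).astype(np.float32)); print(n,len(u),np.round(r[0],1),np.round(r[1],1),cv2.boxPoints(r).round().tolist())
E
python3 - <<'E'
from h import *
st(); lip('8')
E
```

```text
t 7.5 pos [631.3  88.7 180.4] fixrot deg [-0.03  0.21] jawyaw 96.3 F [-1.7 -0.4  3.7] gap 17.7 qd 0.002
side 284 [550.6 -31.9] [ 11.6 161.3] [[538.0, 48.0], [551.0, -113.0], [563.0, -112.0], [550.0, 49.0]]
top 257 [553.6 -43.4] [ 11.7 121.7] [[542.0, 17.0], [554.0, -105.0], [565.0, -103.0], [553.0, 18.0]]
```

The drawer is out about 55 mm (lip centre x about 606 → 551). Retract straight up.

jog_arm:
  moves:
    - [[-0.3,0,10,0,0.2,0],[0,0,20,0,0,0],[0,0,20,0,0,0],[0,0,0,0,0,0]]

```text
clock: 8.0
eef_pos: [631.0, 88.6, 232.2]
eef_rot: [0.922, 1.57, 2.603]
wrist_force: [0.8, -0.2, -1.0]
finger_gap: 17.3
```

jog_arm:
  moves:
    - [[0,0,15,0,0,0],[0,0,25,0,0,0],[0,0,30,0,0,0],[0,0,0,0,0,0]]

```text
clock: 8.4
eef_pos: [630.1, 88.6, 300.4]
eef_rot: [1.438, 1.564, 3.119]
wrist_force: [0.4, 0.1, -0.5]
finger_gap: 17.0
```

```bash
python3 - <<'E'
from h import *
st(); lip('9')
E
```

```text
t 8.4 pos [630.1  88.6 300.4] fixrot deg [-0.01 -0.36] jawyaw 96.3 F [ 0.4  0.1 -0.5] gap 17.0 qd 0.086
side 277 [550.7 -32.6] [ 11.6 160. ] [[539.0, 47.0], [551.0, -113.0], [563.0, -112.0], [550.0, 48.0]]
top 250 [553.7 -45.4] [ 12.3 117.6] [[542.0, 13.0], [553.0, -105.0], [565.0, -103.0], [554.0, 14.0]]
```

jog_arm:
  moves:
    - [[-15,19,0,0,-0.3,0],[-31,38,0,0,0,0],[-31,38,0,0,0,0],[-31,38,0,0,0,0],[-15,19,0,0,0,0]]

```text
clock: 9.0
eef_pos: [501.1, 241.0, 283.9]
eef_rot: [1.656, 1.549, -2.952]
wrist_force: [0.9, 0.1, -0.4]
finger_gap: 17.2
```

jog_arm:
  moves:
    - [[0,0,0,0,0,0],[0,0,0,0,0,0]]

```text
clock: 9.2
eef_pos: [498.7, 242.9, 281.0]
eef_rot: [1.681, 1.544, -2.923]
wrist_force: [-0.6, -0.5, -1.0]
finger_gap: 17.1
```

```bash
python3 - <<'E'
from h import *
st()
E
```

```text
t 9.2 pos [498.7 242.9 281. ] fixrot deg [ 0.33 -1.48] jawyaw 96.2 F [-0.6 -0.5 -1. ] gap 17.1 qd 0.023
```

jog_arm:
  moves:
    - [[-12,19,0,0.3,-1.5,0],[-10,16,0,0,0,0],[0,0,0,0,0,0],[0,0,-20,0,0,0],[0,0,0,0,0,0]]

```text
clock: 9.7
eef_pos: [479.2, 273.9, 255.8]
eef_rot: [2.238, 1.565, -2.371]
wrist_force: [0.6, -0.6, -0.6]
finger_gap: 17.6
```

```bash
python3 - <<'E'
from h import *
st()
im,D=snap('side','side10'); P=pts('side',D); im2,D2=snap('top','top10')
o=np.zeros((600,800,3),np.uint8)
o[:,:480]=cv2.resize(im[90:215,220:320],(480,600),interpolation=cv2.INTER_CUBIC)
o[:400,480:]=cv2.resize(im2[220:320,150:230],(320,400),interpolation=cv2.INTER_CUBIC)
cv2.imwrite('pics/s10.png',o)
for v in range(100,180,3):
    row=[u for u in range(245,285) if abs(P[v,u,1]-275)<14 and abs(P[v,u,0]-476)<14 and P[v,u,2]>105]
    if row: print(v,row[0],row[-1],P[v,row].mean(0).round(1))
E
```

```text
t 9.7 pos [479.2 273.9 255.8] fixrot deg [ 0.22 -0.22] jawyaw 95.9 F [ 0.6 -0.6 -0.6] gap 17.6 qd 0.072
100 257 259 [470.3 281.  276.5]
103 257 259 [469.8 280.7 270. ]
106 257 260 [469.6 275.1 265.4]
109 257 259 [469.  281.6 256.4]
112 258 260 [469.5 273.3 252.7]
115 258 260 [469.9 278.8 243.8]
121 260 267 [477.2 267.1 234. ]
124 260 267 [476.9 267.9 226.8]
127 260 268 [477.8 268.7 219.4]
130 258 269 [476.1 267.8 212.8]
133 262 266 [475.9 262.1 208.2]
136 264 265 [477.9 270.6 197.2]
139 264 266 [478.9 272.  189.2]
142 264 266 [478.4 271.4 182.2]
145 264 266 [478.  271.9 174.6]
148 264 266 [477.8 273.4 166.5]
151 265 266 [478.1 270.6 160.2]
154 265 266 [477.7 270.6 152.7]
157 265 267 [479.  273.9 143.3]
160 265 267 [477.9 269.8 137.7]
163 265 267 [477.7 271.3 129.2]
```

View pics/s10.png

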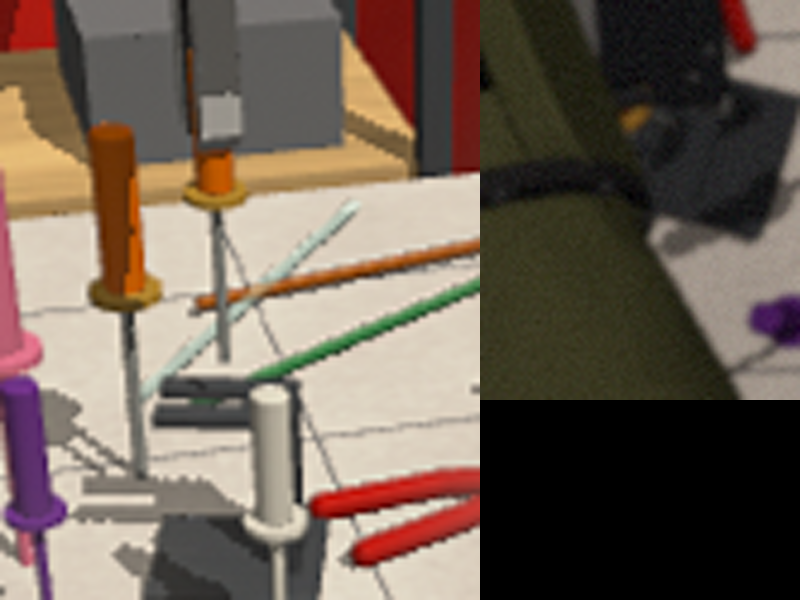

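Side crop: the rod hangs vertically at (222,360), above the fork. Prongs run along y≈385 (far) and y≈412 (near), and the slot between them is visible. I'll measure the slot line from the fork pixels.

```bash
python3 - <<'E'
from h import *
im=cv2.imread('pics/side10.png'); P=pts('side',np.load('pics/side10.npy')); g=im.max(2)
print('px columns, rows 164..182 brightness (slot profile)')
for u in (256,258,260,262,264,266,268,270): print(u,[int(x) for x in g[164:184,u]])
a=np.radians(-16.7); ax=np.array([np.cos(a),np.sin(a)]); n=np.array([-ax[1],ax[0]])
for tag,cam_ in(('side10','side'),('top0','top')):
    im=cv2.imread(f'pics/{tag}.png'); P=pts(cam_,np.load(f'pics/{tag}.npy')); g=im.max(2)
    m=(P[...,2]>93)&(P[...,2]<106)&(g<100)&(abs(P[...,0]-480)<55)&(abs(P[...,1]-278)<45)
    v,u=np.where(m); W=onzv(cam_,np.c_[u,v],101)-[477,278]
    s=W@ax; t=W@n
    for lo in range(-32,20,6):
        k=(s>=lo)&(s<lo+6); print(tag,lo,np.sort(t[k]).round().astype(int).tolist())
    print('s range',s.min(),s.max(),'t',t.min(),t.max())
E
```

```text
px columns, rows 164..182 brightness (slot profile)
256 [193, 199, 193, 157, 111, 80, 75, 58, 49, 176, 113, 72, 75, 60, 46, 166, 220, 223, 220, 222]
258 [194, 166, 129, 221, 143, 76, 74, 62, 51, 180, 115, 72, 75, 59, 47, 164, 218, 223, 220, 222]
260 [183, 202, 226, 233, 137, 51, 69, 64, 54, 87, 78, 75, 75, 63, 49, 166, 216, 221, 220, 223]
262 [225, 226, 227, 232, 150, 77, 48, 56, 56, 89, 80, 77, 76, 62, 50, 120, 208, 222, 223, 209]
264 [230, 229, 225, 232, 150, 80, 73, 62, 56, 75, 68, 71, 75, 62, 49, 121, 213, 223, 223, 189]
266 [107, 156, 218, 231, 147, 77, 73, 62, 52, 79, 111, 84, 74, 62, 48, 122, 213, 224, 224, 161]
268 [215, 218, 225, 230, 169, 90, 72, 62, 50, 136, 124, 82, 73, 61, 48, 124, 216, 222, 223, 178]
270 [223, 222, 224, 230, 177, 94, 71, 65, 44, 99, 89, 74, 73, 62, 49, 126, 220, 227, 211, 170]
side10 -32 [-29, -29, -24, -24, -19, -19, -19, -14, -14, 0, 0, 5, 5, 5, 10, 10, 15, 15]
side10 -26 [-29, -28, -28, -24, -24, -24, -19, -19, -14, -14, 1, 1, 6, 6, 11, 11, 11, 16, 16, 16]
side10 -20 [-28, -28, -23, -23, -19, -19, -19, -14, -14, -14, -9, 1, 1, 1, 6, 6, 6, 11, 11, 16,
[... 1514 characters left out ...]
, 19, 21, 23, 24]
top0 -2 [-21, -20, -19, -19, -18, -17, -17, -16, -15, -15, -13, -12, -12, -11, -10, -6, -6]
top0 4 [-20, -20, -18, -17, -17, -16, -15, -15, -14, -13, -13, -10, -9, -7, -5, -4]
top0 10 [-20, -20, -19, -18, -18, -16, -15, -15, -14, -13, -13, -12, -11, -11, -10, -9, -8, -7, -6, -6, -5, -4, -4, -3, -2, -2, 1, 2, 3, 3, 4, 5, 7, 8, 9, 10, 12, 12, 14, 15, 17, 19, 19, 22]
top0 16 [-21, -20, -20, -19, -18, -17, -16, -16, -14, -13, -12, -11, -11, -10, -9, -9, -8, -7, -6, -5, -4, -3, -2, -2, -1, 0, 1, 1, 2, 3, 4, 5, 5, 6, 7, 8, 8, 9, 10, 10, 11, 12, 13, 14, 15, 15, 16, 17, 17, 18, 19, 20, 21, 22, 23]
s range -30.837026935302596 38.87837474740711 t -21.39366399639612 24.172757044094634
```

jog_arm:
  moves:
    - [[-3.7,5.3,0,0.2,-0.2,0],[0,0,-8,0,0,0],[0,0,-4,0,0,0],[0,0,0,0,0,0]]

```text
clock: 10.2
eef_pos: [477.1, 279.4, 247.6]
eef_rot: [-1.215, 1.564, 0.457]
wrist_force: [0.3, -0.3, -0.6]
finger_gap: 17.1
```

```bash
python3 - <<'E'
from h import *
st()
im,D=snap('side','side11')
cv2.imwrite('pics/s11.png',cv2.resize(im[140:200,235:295],(600,600),interpolation=cv2.INTER_CUBIC))
E
```

```text
t 10.2 pos [477.1 279.4 247.6] fixrot deg [-0.17  0.34] jawyaw 95.8 F [ 0.3 -0.3 -0.6] gap 17.1 qd 0.002
```

View pics/s11.png

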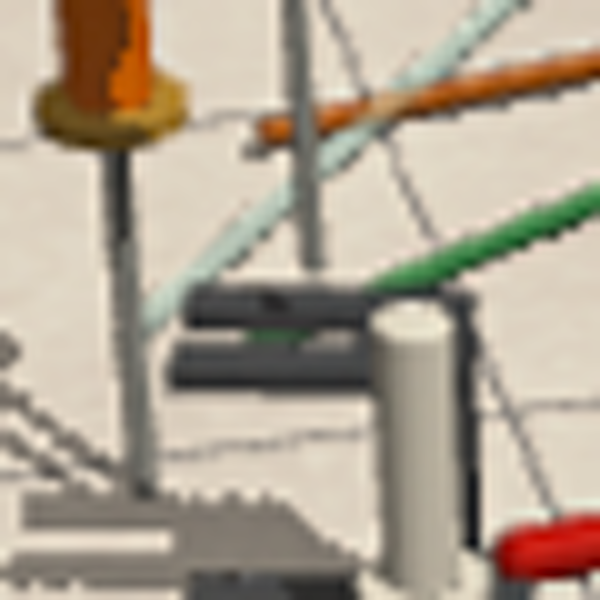

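Crop: rod tip at (313,268), about 14 mm above the fork plane, so it drops to about (318,322). The slot spans v≈310–340 there, so it is nearly centred. Descending in small steps.

jog_arm:
  moves:
    - [[-1,-0.6,-6,-0.2,0.3,0],[0,0,-8,0,0,0],[0,0,-8,0,0,0],[0,0,0,0,0,0]]

```text
clock: 10.65
eef_pos: [476.0, 278.6, 223.8]
eef_rot: [3.107, 1.57, -1.505]
wrist_force: [0.6, -0.0, -1.4]
finger_gap: 17.3
```

```bash
python3 - <<'E'
from h import *
st()
E
```

```text
t 10.65 pos [476.  278.6 223.8] fixrot deg [0.06 0.  ] jawyaw 95.8 F [ 0.6 -0.  -1.4] gap 17.3 qd 0.013
```

jog_arm:
  moves:
    - [[0,0,-12,0,0,0],[0,0,-15,0,0,0],[0,0,-12,0,0,0],[0,0,0,0,0,0]]

```text
clock: 11.05
eef_pos: [475.8, 278.5, 181.4]
eef_rot: [2.794, 1.57, -1.817]
wrist_force: [-0.5, -0.1, -2.0]
finger_gap: 17.4
```

```bash
python3 - <<'E'
from h import *
st()
E
```

```text
t 11.05 pos [475.8 278.5 181.4] fixrot deg [ 0.07 -0.02] jawyaw 95.8 F [-0.5 -0.1 -2. ] gap 17.4 qd 0.019
```

jog_arm:
  moves:
    - [[0,0,-10,0,0,0],[0,0,-10,0,0,0],[0,0,-6,0,0,0],[0,0,0,0,0,0]]

```text
clock: 11.45
eef_pos: [475.9, 278.6, 153.5]
eef_rot: [-3.05, 1.57, -1.378]
wrist_force: [0.1, -0.0, -0.8]
finger_gap: 17.0
```

```bash
python3 - <<'E'
from h import *
st()
E
```

```text
t 11.45 pos [475.9 278.6 153.5] fixrot deg [0.05 0.01] jawyaw 95.8 F [ 0.1 -0.  -0.8] gap 17.0 qd 0.008
```

jog_arm:
  moves:
    - [[0,0,-2.5,0,0,0],[0,0,-2,0,0,0],[0,0,0,0,0,0]]

```text
clock: 11.75
eef_pos: [476.2, 278.7, 149.1]
eef_rot: [-2.173, 1.57, -0.501]
wrist_force: [-0.1, -0.5, -1.0]
finger_gap: 16.7
```

```bash
python3 - <<'E'
from h import *
st()
im,D=snap('side','side12'); P=pts('side',D); H,S,V=cv2.split(cv2.cvtColor(im,cv2.COLOR_BGR2HSV))
for tag in('side0','side3','side12'):
    im=cv2.imread(f'pics/{tag}.png'); H,S,V=cv2.split(cv2.cvtColor(im,cv2.COLOR_BGR2HSV))
    print(tag,[(v,int((k:=np.where((H[v,250:285]>5)&(H[v,250:285]<35)&(S[v,250:285]>140))[0]+250).min()),int(k.max())) for v in range(162,180) if ((H[v,250:285]>5)&(H[v,250:285]<35)&(S[v,250:285]>140)).any()])
E
```

```text
t 11.75 pos [476.2 278.7 149.1] fixrot deg [0.03 0.06] jawyaw 95.8 F [-0.1 -0.5 -1. ] gap 16.7 qd 0.004
side0 [(162, 262, 268), (163, 262, 268), (164, 262, 268), (165, 262, 268), (166, 262, 268), (167, 262, 268), (168, 262, 268), (169, 262, 269), (170, 260, 271), (171, 259, 271), (172, 259, 271), (173, 260, 271), (174, 261, 270), (175, 263, 268)]
side3 [(162, 261, 267), (163, 262, 267), (164, 262, 267), (165, 262, 267), (166, 262, 267), (167, 262, 267), (168, 262, 268), (169, 260, 270), (170, 259, 270), (171, 259, 270), (172, 259, 270), (173, 260, 269), (174, 262, 268)]
side12 [(164, 264, 268), (165, 262, 268), (166, 262, 268), (167, 263, 268), (168, 262, 268), (169, 261, 270), (170, 260, 271), (171, 260, 271), (172, 260, 271), (173, 261, 271), (174, 261, 269)]
```

jog_arm:
  moves:
    - [[0,0,-1,0,0,0],[0,0,-1,0,0,0],[0,0,0,0,0,0]]

```text
clock: 12.1
eef_pos: [476.6, 278.9, 148.0]
eef_rot: [-1.601, 1.568, 0.071]
wrist_force: [0.2, -0.4, -0.4]
finger_gap: 17.0
```

```bash
python3 - <<'E'
from h import *
st()
E
```

```text
t 12.1 pos [476.6 278.9 148. ] fixrot deg [-0.01  0.15] jawyaw 95.8 F [ 0.2 -0.4 -0.4] gap 17.0 qd 0.001
```

jog_arm:
  moves:
    - [[0,0,-1.5,0,0,0],[0,0,-1.5,0,0,0],[0,0,0,0,0,0]]

```text
clock: 12.4
eef_pos: [477.0, 279.1, 148.4]
eef_rot: [-1.448, 1.566, 0.225]
wrist_force: [-0.9, -0.1, -0.0]
finger_gap: 17.4
```

```bash
python3 - <<'E'
from h import *
st()
E
```

```text
t 12.4 pos [477.  279.1 148.4] fixrot deg [-0.07  0.29] jawyaw 95.8 F [-0.9 -0.1 -0. ] gap 17.4 qd 0.013
```

It's blocked downward, so the collar is seated. Release.

jog_arm:
  moves:
    - [[0,0,0,0,0,0],[0,0,0,0,0,0],[0,0,0,0,0,0],[0,0,0,0,0,0]]
  gripper: -0.05

```text
clock: 12.8
eef_pos: [477.1, 279.1, 148.1]
eef_rot: [-1.439, 1.565, 0.234]
wrist_force: [-0.5, -0.2, -0.1]
finger_gap: 43.8
```

jog_arm:
  moves:
    - [[0,0,15,0,0,0],[0,0,35,0,0,0],[0,0,35,0,0,0],[0,0,30,0,0,0],[0,0,0,0,0,0]]

```text
clock: 13.3
eef_pos: [476.0, 278.5, 265.7]
eef_rot: [-1.87, 1.569, -0.198]
wrist_force: [-0.5, 0.4, 0.1]
finger_gap: 44.6
```

```bash
python3 - <<'E'
from h import *
st()
im,D=snap('side','side13'); P=pts('side',D); H,S,V=cv2.split(cv2.cvtColor(im,cv2.COLOR_BGR2HSV))
m=(H>5)&(H<35)&(S>150)&(P[...,2]>60)&(abs(P[...,0]-477)<60)&(abs(P[...,1]-278)<60)
q=P[m]
for a in range(95,190,10):
    w=q[(q[:,2]>=a)&(q[:,2]<a+10)]
    if len(w): print(a,len(w),w.mean(0).round(1))
lip('13b')
E
```

```text
t 13.3 pos [476.  278.5 265.7] fixrot deg [0.02 0.11] jawyaw 95.8 F [-0.5  0.4  0.1] gap 44.6 qd 0.059
95 34 [477.3 271.6 103.7]
105 33 [475.4 273.1 109.3]
115 25 [476.9 272.7 119.5]
125 25 [476.1 272.8 129.8]
135 25 [476.7 272.6 140.2]
145 28 [476.8 272.6 149.9]
155 28 [477.  273.9 159. ]
165 28 [476.7 274.3 169.3]
side 276 [550.7 -32.9] [ 11.6 160.7] [[539.0, 47.0], [551.0, -113.0], [563.0, -113.0], [550.0, 48.0]]
top 326 [551.9 -26.7] [ 11.6 155.3] [[539.0, 50.0], [553.0, -105.0], [565.0, -103.0], [550.0, 51.0]]
```

The key hangs upright at its starting place (top about 171, straight over the height). Next is the drawer: lip centre (552,-27), and the chest front is at x≈601 there, so I aim the closed fingers at (577,-25).

jog_arm:
  moves:
    - [[8,-24,0,0,0,0],[15,-45,0,0,0,0],[15,-45,0,0,0,0],[15,-45,0,0,0,0],[15,-45,0,0,0,0]]
  gripper: -1
  squeeze: 30

```text
clock: 13.95
eef_pos: [540.6, 71.2, 252.8]
eef_rot: [1.802, 1.554, -2.8]
wrist_force: [0.8, 1.5, 0.8]
finger_gap: 8.1
```

jog_arm:
  moves:
    - [[15,-45,0,0,0,0],[8,-24,0,0,0,0],[0,0,0,0,0,0]]

```text
clock: 14.25
eef_pos: [563.6, -5.8, 247.4]
eef_rot: [1.703, 1.546, -2.904]
wrist_force: [0.9, 0.4, 0.4]
finger_gap: 0.5
```

```bash
python3 - <<'E'
from h import *
st()
E
```

```text
t 14.25 pos [563.6  -5.8 247.4] fixrot deg [ 0.33 -1.37] jawyaw 96.0 F [0.9 0.4 0.4] gap 0.5 qd 0.027
```

Move to (577,-27) and descend to tips about 20 mm above the lip.

jog_arm:
  moves:
    - [[13.5,-21,-20,0.3,-1.4,0],[0,0,-40,0,0,0],[0,0,-25,0,0,0],[0,0,0,0,0,0]]

```text
clock: 14.65
eef_pos: [575.4, -25.7, 155.5]
eef_rot: [1.26, 1.567, 2.935]
wrist_force: [-0.1, -1.0, 0.4]
finger_gap: 0.2
```

```bash
python3 - <<'E'
from h import *
st()
im,D=snap('side','side14'); im2,_=snap('top','top14')
o=np.zeros((600,800,3),np.uint8); o[:,:600]=cv2.resize(im[120:300,290:470],(600,600),interpolation=cv2.INTER_CUBIC)
o[:400,600:]=cv2.resize(im[130:230,240:290],(200,400),interpolation=cv2.INTER_CUBIC)
cv2.imwrite('pics/s14.png',o)
E
```

```text
t 14.65 pos [575.4 -25.7 155.5] fixrot deg [-0.05 -0.24] jawyaw 96.0 F [-0.1 -1.   0.4] gap 0.2 qd 0.025
```

View pics/s14.png

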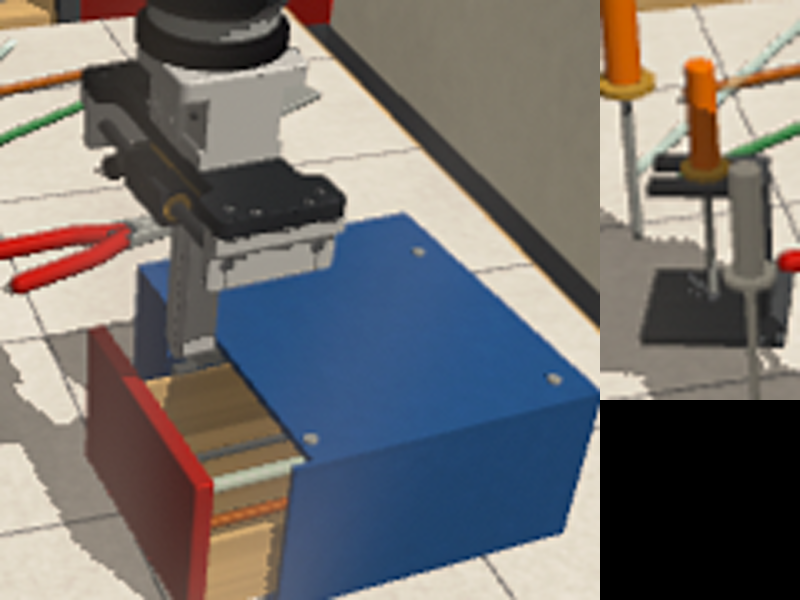

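The fingers (tips at about crop (193,355)) are over the gap between the red front and the chest, and the inset shows the key hanging upright in the fork. Descending, then pulling.

jog_arm:
  moves:
    - [[0,0,-20,0,-0.2,0],[0,0,-20,0,0,0],[0,0,-6,0,0,0],[0,0,0,0,0,0]]

```text
clock: 15.15
eef_pos: [579.4, -24.0, 118.8]
eef_rot: [-1.713, 1.557, -0.035]
wrist_force: [0.3, 0.4, 0.6]
finger_gap: 0.5
```

```bash
python3 - <<'E'
from h import *
st()
E
```

```text
t 15.15 pos [579.4 -24.  118.8] fixrot deg [0.03 0.77] jawyaw 96.1 F [0.3 0.4 0.6] gap 0.5 qd 0.016
```

jog_arm:
  moves:
    - [[-2,0,-8,0,0.7,0],[0,0,-6,0,0,0],[0,0,0,0,0,0]]

```text
clock: 15.45
eef_pos: [578.4, -23.8, 106.8]
eef_rot: [-1.891, 1.567, -0.213]
wrist_force: [0.1, -0.2, 0.3]
finger_gap: 0.8
```

```bash
python3 - <<'E'
from h import *
st()
E
```

```text
t 15.45 pos [578.4 -23.8 106.8] fixrot deg [0.05 0.24] jawyaw 96.1 F [ 0.1 -0.2  0.3] gap 0.8 qd 0.015
```

jog_arm:
  moves:
    - [[-8,-0.8,0,0,0,0],[-12,-1.1,0,0,0,0],[-15,-1.4,0,0,0,0],[-15,-1.4,0,0,0,0],[0,0,0,0,0,0]]

```text
clock: 15.95
eef_pos: [526.5, -28.7, 108.0]
eef_rot: [-1.804, 1.562, -0.126]
wrist_force: [0.9, -0.3, -0.2]
finger_gap: 0.2
```

```bash
python3 - <<'E'
from h import *
st(); lip('15')
E
```

```text
t 15.95 pos [526.5 -28.7 108. ] fixrot deg [0.06 0.48] jawyaw 96.1 F [ 0.9 -0.3 -0.2] gap 0.2 qd 0.035
side 241 [507.1 -36.1] [ 12.  159.7] [[492.0, 42.0], [511.0, -116.0], [523.0, -115.0], [504.0, 44.0]]
top 0 [0. 0.] [0. 0.] [[0.0, 0.0], [0.0, 0.0], [0.0, 0.0], [0.0, 0.0]]
```

jog_arm:
  moves:
    - [[-10,-1,0,0,0.4,0],[-14,-1.3,0,0,0,0],[-8,-0.8,0,0,0,0],[0,0,0,0,0,0]]

```text
clock: 16.45
eef_pos: [495.7, -31.9, 108.5]
eef_rot: [-2.006, 1.567, -0.328]
wrist_force: [0.2, 0.4, 0.7]
finger_gap: 0.2
```

```bash
python3 - <<'E'
from h import *
st(); lip('16')
E
```

```text
t 16.45 pos [495.7 -31.9 108.5] fixrot deg [0.07 0.2 ] jawyaw 96.2 F [0.2 0.4 0.7] gap 0.2 qd 0.015
side 337 [477.4 -39.6] [ 12.9 158.5] [[463.0, 39.0], [479.0, -119.0], [492.0, -118.0], [476.0, 40.0]]
top 0 [0. 0.] [0. 0.] [[0.0, 0.0], [0.0, 0.0], [0.0, 0.0], [0.0, 0.0]]
```

jog_arm:
  moves:
    - [[-6,-0.6,0,0,0.2,0],[-4,-0.4,0,0,0,0],[-4,-0.4,0,0,0,0],[0,0,0,0,0,0]]

```text
clock: 16.95
eef_pos: [483.2, -33.2, 108.8]
eef_rot: [-1.957, 1.567, -0.278]
wrist_force: [5.8, 1.7, -3.3]
finger_gap: 0.4
```

```bash
python3 - <<'E'
from h import *
st(); lip('17')
E
```

```text
t 16.95 pos [483.2 -33.2 108.8] fixrot deg [0.06 0.22] jawyaw 96.2 F [ 5.8  1.7 -3.3] gap 0.4 qd 0.004
side 353 [466.1 -40.3] [ 12.4 158.1] [[452.0, 38.0], [468.0, -120.0], [480.0, -118.0], [465.0, 39.0]]
top 0 [0. 0.] [0. 0.] [[0.0, 0.0], [0.0, 0.0], [0.0, 0.0], [0.0, 0.0]]
```

jog_arm:
  moves:
    - [[-3,-0.3,0,0,0,0],[-4,-0.4,0,0,0,0]]

```text
clock: 17.25
eef_pos: [482.6, -33.4, 109.6]
eef_rot: [-1.694, 1.548, -0.017]
wrist_force: [43.2, 6.4, -27.1]
finger_gap: 0.3
```

```bash
python3 - <<'E'
from h import *
st()
E
```

```text
t 17.25 pos [482.6 -33.4 109.6] fixrot deg [0.02 1.29] jawyaw 96.1 F [ 43.2   6.4 -27.1] gap 0.3 qd 0.12
```

That's hard against the stop. Back off at once, then rise.

jog_arm:
  moves:
    - [[8,0.8,0,0,0.5,0],[7,0.7,0,0,0.5,0],[0,0,0,0,0,0]]

```text
clock: 17.55
eef_pos: [498.1, -31.8, 109.6]
eef_rot: [-1.744, 1.565, -0.067]
wrist_force: [-0.3, 0.9, 0.3]
finger_gap: 0.4
```

jog_arm:
  moves:
    - [[0,0,15,0,0,0],[0,0,30,0,0,0],[0,0,40,0,0,0],[0,0,40,0,0,0],[0,0,0,0,0,0]]

```text
clock: 18.05
eef_pos: [494.2, -31.8, 237.0]
eef_rot: [1.42, 1.568, 3.097]
wrist_force: [0.9, 0.3, -0.0]
finger_gap: 0.7
```

jog_arm:
  moves:
    - [[0,-45,10,0,0,0],[0,-45,0,0,0,0],[0,-45,0,0,0,0],[0,0,0,0,0,0],[0,0,0,0,0,0]]

```text
clock: 18.55
eef_pos: [491.2, -170.5, 244.9]
eef_rot: [1.283, 1.564, 2.964]
wrist_force: [-0.5, 0.7, 0.4]
finger_gap: 0.5
```

```bash
python3 - <<'E'
from h import *
st(); lip('18')
P=pts('side',np.load('pics/side18.npy')); im=cv2.imread('pics/side18.png'); H,S,V=cv2.split(cv2.cvtColor(im,cv2.COLOR_BGR2HSV))
m=(H>5)&(H<35)&(S>150)&(P[...,2]>60)&(abs(P[...,0]-477)<40)&(abs(P[...,1]-278)<40); q=P[m]
for a in(95,105,125,145,165):
    w=q[(q[:,2]>=a)&(q[:,2]<a+10)]
    if len(w): print(a,len(w),w.mean(0).round(1))
# bystander motion: compare colour masks first vs last in top view
for nm,f in(('pliers/red left',lambda H,S,V:((H<6)|(H>174))&(S>150)),('any',None)):
    if f:
        for t in('top0','top18'):
            im=cv2.imread(f'pics/{t}.png'); m=f(*cv2.split(cv2.cvtColor(im,cv2.COLOR_BGR2HSV)))
            for x0,x1 in((180,225),(440,490)):
                v,u=np.where(m[150:250,x0:x1]); print(t,x0,len(u),(u.mean()+x0).round(1) if len(u) else '',(v.mean()+150).round(1) if len(u) else '')
d=cv2.absdiff(cv2.imread('pics/top0.png'),cv2.imread('pics/top18.png')).max(2)[215:285,380:500]; print('jar diff',(d>60).sum())
d=cv2.absdiff(cv2.imread('pics/side0.png'),cv2.imread('pics/side18.png')).max(2)[310:450,270:500]; print('jar/marker side diff',(d>60).sum())
E
```

```text
t 18.55 pos [ 491.2 -170.5  244.9] fixrot deg [-0.07 -0.39] jawyaw 96.3 F [-0.5  0.7  0.4] gap 0.5 qd 0.038
side 353 [466.  -40.9] [ 12.8 159.3] [[452.0, 38.0], [467.0, -121.0], [480.0, -120.0], [465.0, 39.0]]
top 327 [469.2 -33.9] [ 11.6 155.1] [[456.0, 43.0], [471.0, -112.0], [483.0, -111.0], [467.0, 44.0]]
95 31 [477.4 272.  103.5]
105 37 [475.3 273.1 108.9]
125 22 [475.8 272.3 130.3]
145 29 [477.2 272.4 150.1]
165 28 [476.6 274.7 169.2]
top0 180 495 200.3 211.8
top0 440 122 468.7 198.0
top18 180 486 200.3 211.8
top18 440 23 455.2 173.3
jar diff 5653
jar/marker side diff 143
```

```bash
python3 -c "
from cell import manip
print(manip.sign_off())"
```

```text
the job is handed in; nothing more can be done
None
```

The job is done and handed in at about 18.6 s. I took the orange key from its rack and pushed its rod down through the brass-ringed hole. The latch tripped at about 5–6 N and the drawer sprang out about 55 mm. I then hung the key back in the fork and pulled the drawer open to its stop.

**Last checks**
- **Key:** it hangs upright at its starting place, with the collar on the prongs and the axis straight over its full height.
- **Drawer:** the top camera puts the lip about 138 mm out. The side camera agrees within its 2–3 mm bias, and the fingers met the hard stop there.
- **Robot:** it is clear and touching nothing.
- **Bystanders:** the pliers have not moved in the top view. The arm hid the jar and marker from above at the end, so the top-view comparison there says nothing. The side view showed only a small change around them.

**What didn't go cleanly**
- **First grasp:** the first grip on the key was off-centre and nudged it about 4 mm sideways in the slot. I released it, re-centred and gripped it again.
- **Drawer stop:** confirming the stop briefly pushed the wrist force reading to about 51 N in total (43 N along the pull). That came through the fingers, and I backed off at once. It is under the 120 N wrist limit. It is above the 40 N figure, which applies to the arm or gripper body rather than the fingers.

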